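# Pack the kit tray

## Task

Pack the grey kit tray: the round screw-top pot left standing in it has to move over so that the flat carton of paper strips and the oblong glue bottle fit in beside it. At the end all three stand upright in the tray, each flat on its floor, and the other things on the table are left where they were.

Things in the scene. Friction and masses are not known exactly. Their poses are not given: they have to be found in the camera images.
- tray: Open kit tray of grey board, fixed to the table. Outside 116 mm (its x) by 155 mm (its y), 50 mm high; walls and floor 4 mm, so inside it is 108 x 147 mm and 46 mm deep. Origin: centre of its underside, on the table; z up. The carton only fits with its 140 mm along the tray's y; pot and bottle then share the remaining strip, side by side along y, the bottle with its 76 mm along y.
- tray_in (a point): Centre of the tray's inner floor, 4 mm above the table, axes as the tray's.
- pot: White round pot with a grey screw lid, starting upright somewhere in the tray. Body 62 mm across and 72 mm tall (edge sloping in above 64 mm); lid 48 mm across, from 74 to 102 mm above the pot's underside: take it by the lid, which stands clear of the tray's rim. 0.17 to 0.34 kg. Origin: centre of its underside, z up.
- bottle: White oblong glue bottle with a round grey cap, starting upright on the table at one side of the tray. Body 58 mm (its x) by 76 mm (its y), shoulder top at 78 mm; round cap 34 mm across, from 81 to 115 mm above the underside, on the centre line: take it by the cap. 0.22 to 0.45 kg. Origin: centre of its underside, z up.
- carton: Closed brown carton, starting upright on the table at the other side of the tray. 40 mm thick (its x), 140 mm long (its y), 112 mm tall; grip it across its thickness near the top. 0.15 to 0.31 kg. Origin: centre of its underside, z up.
- strip_box: Bystander: small open grey box of blue strips, 75 x 95 mm, 34 mm high, beyond the tray. Origin: centre of its underside.
- tape: Bystander: roll of masking tape lying flat, 100 mm across, 24 mm high. Origin: centre of its underside.
- glue_pen: Bystander: yellow glue pen with red ends, lying, 140 mm long, 26 mm thick. Origin: near its middle, on the table.
- cutter: Bystander: green snap-off cutter lying flat, 150 mm long, 16 mm high, between the robot and the tray. Origin: centre of its underside.
- marker: Bystander: yellow folded table marker, 78 x 70 mm, 110 mm high, at the back. Origin: centre of its underside.
Things that resemble listed ones, but are neither listed nor needed, are in the scene too. What is shaped like the pot but red is not meant. Leave any green look-alike of the carton alone.

How it is judged:
By the outcome, as a careful person would: the job done as asked, in the order asked, and still so for the second after the job is handed in, with the robot touching nothing.
It also fails if it takes over 66 s, if anything falls off the work surface, if the arm or the gripper's body presses on something with over 40 N, if the wrist force passes 120 N, or if a joint passes its speed limit or range.

## Robot

A 6-joint arm with a two-finger parallel gripper is mounted at the origin on the work surface. World frame = base frame: x ahead of the robot, y to its left, z up, the work surface at z = 0. Lengths are in m, angles in rad, forces in N, time in s.
With the tool pointing down it reaches from about 0.35 to 0.975 m from the base axis. Payload 7.1 kg.
Tool frame: the origin (TCP) lies at the very end of the fingers, on their centre line; the grasp point (between the pads) lies 19 mm behind it; x points along the fingers, y is the direction in which the jaws open and shut, and the axes are right-handed (so a half turn about x gives the same grasp; the last joint's range is limited). The gripper opens to 88 mm and grips with 3 to 60 N. Pads are 20 mm wide; open, the fingers measure 115 mm over their backs; the gripper's body (75 mm by 178 mm) begins 61 mm behind the grasp point.
Start: joints at [1.245, 0.423, 1.63, -0, 1.089, -0.019], TCP at [0.189, 0.596, 0.188] pointing down, gripper open.
Joint ranges: [-3, 3], [-0.9, 2.11], [0.09, 2.58], [-1.31, 4.45], [0.11, 2.69], [-2.54, 2.54]. Speed limits (rad/s): [2.39, 2.39, 3.01, 3.14, 3.14, 3.14].

## Interface

Orientations are given as [roll, pitch, yaw] about the fixed x, y, z axes, in that order (R = Rz(yaw) Ry(pitch) Rx(roll)).
In Python, from station import ctrl, imaging, hand_in gives the robot as it stands. The module is installed in compiled form; this text tells all that it offers.
- The arm moves only by the tool send_rows, never from a script. Its argument "deltas" is a list of rows, each a list of 7 numbers: the opening, from -1 (shut) to 1 (fully open), so that 0 is half open, then the shift along the tool's x, y, z in mm, then the turn, a rotation vector about the tool's x, y, z in degrees. A call has 1 to 20 rows; each row is the pose to reach, as a shift and turn from the pose commanded when the call began, along the tool's axes at that moment; what a row does not reach only later rows make up. A row lasts 1/8 s, in which the tool goes at most 62.5 mm and 10.7 degrees, less where a joint would pass 70% of its speed; a pose out of reach is approached as far as the arm can. A call with a gripper value outside its range is refused whole. The fingers move at their own pace and stop on an object; the grip force is fixed at half the most. Time passes only in rows, so rows that repeat a pose let the fingers close. It gives the time, the measured TCP pose, the force and the opening at its end, in the units of the state.
- ctrl.observe(): the state, without advancing time (a new reading comes with each control period).
- imaging.get_image(name): name is "side" or "top"; returns a dict with "image" (384x512x3 uint8, blue, green, red), "camera_matrix" (3x3 intrinsics, pixels), "k1" (the pictures are not rectified: a ray, as slopes to the right and down, at radius r is drawn at 1 + k1 r^2 times it, then the intrinsics apply), "xyz" and "rotation" of the camera in the world. Camera axes: x right, y up, looking along -z (the intrinsics and any distortion apply to the point x, -y, -z); pixel columns grow to the right and rows downward; lengths in m; the calibration is good to about 2 mm. A picture is of the moment at which its call begins. There is no depth.
- hand_in(): hands the job in, once; it reports no verdict.
Trained networks look in a picture, given as the dict that the camera call returned (one of the last four; its "shot" number tells which), for a name from the list of things; names that differ only in an ending like _2 or _b are one class to them, and where a whole thing is asked for, a point or a joint stands for the part that bears it (a point fixed in the world has none). Each returns a list of dicts, best first, with "conf" (0 to 1); they miss things now and then, are a little off and sometimes report something else, mostly with a low value. They report only what shows in the picture. A call takes as long as a camera call. They do not tell look-alikes from the thing itself.
- imaging.spot_in(picture, name): "point" ([x, y, z] in m, in world coordinates, good to about 4 mm: the middle of the surface that is visible of it).
The state is a dict: "clock": time; "joints": joint angles; "dq": joint speeds; "effort": joint torques, N m; "eef_pos": TCP position; "tool_rot": TCP orientation; "wrist_force": force on the tool from outside, world axes, zero at the start; "wrist_torque": the same for the moment, N m; "grip_width": finger opening in m.
Only numpy, scipy, OpenCV 4.12 (cv2) and the standard library are available. Lean on these libraries where they do the work, as an engineer would, in place of code of your own. Each camera call takes 0.05 s, during which the arm holds its last target. There are 200 camera calls.

## Working session

There is one attempt and no reset: what is moved stays moved. The work goes in short steps, Python scripts to look and compute and a tool call to move; the robot and the scene stay as the last step left them, time stands still between calls to the robot, and variables do not carry over. Pictures are saved under pics/ and viewed, about 8 in all and at most 12, crops included, and the job is handed in when it is done.

Besides the shell and the picture viewer there is one more tool, called after "Call:" by a JSON object that holds its "fn" and its "kwargs". send_rows: Moves the arm, as the interface text tells. Its arguments: {"type":"object","properties":{"deltas":{"type":"array","items":{"type":"array","items":{"type":"number"}}}},"required":["deltas"]}

```bash
mkdir -p pics
cat > h.py <<'E'
import numpy as np, cv2
from station import ctrl, imaging, hand_in
def proj(p,P):
    R=np.array(p["rotation"],float)
    if R.shape!=(3,3): 
        from scipy.spatial.transform import Rotation as Q; R=Q.from_euler('xyz',R).as_matrix()
    c=(np.atleast_2d(P)-np.array(p["xyz"]))@R
    s=np.c_[c[:,0]/-c[:,2], c[:,1]/c[:,2]]
    s=s*(1+p["k1"]*(s**2).sum(1,keepdims=True))
    K=np.array(p["camera_matrix"]); return s@np.diag([K[0,0],K[1,1]])+K[:2,2]
def unproj(p,uv,z):
    R=np.array(p["rotation"],float)
    if R.shape!=(3,3):
        from scipy.spatial.transform import Rotation as Q; R=Q.from_euler('xyz',R).as_matrix()
    K=np.array(p["camera_matrix"]); d=(np.atleast_2d(uv)-K[:2,2])/[K[0,0],K[1,1]]; s=d.copy()
    for _ in range(20): s=d/(1+p["k1"]*(s**2).sum(1,keepdims=True))
    r=np.c_[s[:,0],-s[:,1],-np.ones(len(s))]@R.T; o=np.array(p["xyz"])
    return o+r*((z-o[2])/r[:,2])[:,None]
E
python3 - <<'E'
from h import *
np.set_printoptions(precision=4,suppress=True)
print(ctrl.observe())
ims=[]
for n in("top","side"):
    p=imaging.get_image(n); print(n,p["xyz"],p["rotation"],p["k1"],p["camera_matrix"]); cv2.imwrite(f"pics/{n}0.png",p["image"])
    for t in "tray pot bottle carton strip_box tape glue_pen cutter marker".split():
        for d in imaging.spot_in(p,t): print(t,round(d["conf"],2),np.array(d["point"]).round(3),proj(p,d["point"]).round(0))
    import pickle; pickle.dump(p,open(f"{n}0.pkl","wb"))
E
```

```text
{'clock': 0.0, 'joints': array([ 1.245 ,  0.4238,  1.6307, -0.    ,  1.0886, -0.019 ]), 'dq': array([-0.0001,  0.0015, -0.0005, -0.0017,  0.0016, -0.0007]), 'effort': array([ -0.0014, -54.4624, -27.3667,   0.0643,   0.0228,  -0.0002]), 'eef_pos': array([0.1885, 0.5953, 0.1873]), 'tool_rot': array([-1.5858,  1.5693, -1.8926]), 'wrist_force': array([ 0.0045, -0.0539,  0.0165]), 'wrist_torque': array([-0.0155,  0.0285,  0.041 ]), 'grip_width': 0.08789771111486962}
top [ 0.4962 -0.0099  1.2776] [ 0.0675  0.0078 -1.5655] 0.002466099130655573 [[417.7018   0.     249.7411]
 [  0.     417.7018 189.362 ]
 [  0.       0.       1.    ]]
tray 0.63 [0.58  0.02  0.005] [[243. 190.]]
pot 0.93 [ 0.569 -0.018  0.106] [[256. 192.]]
pot 0.58 [ 0.57  -0.149  0.098] [[302. 192.]]
bottle 0.94 [ 0.535 -0.293  0.078] [[352. 205.]]
carton 0.64 [0.5   0.294 0.112] [[144. 216.]]
strip_box 0.4 [ 0.419 -0.122  0.008] [[290. 243.]]
tape 0.78 [0.724 0.299 0.027] [[151. 142.]]
glue_pen 0.75 [ 0.7   -0.273  0.027] [[341. 150.]]
cutter 0.68 [ 0.419 -0.117  0.009] [[289. 243.]]
marker 0.89 [ 0.778 -0.116  0.059] [[289
[... 276 characters left out ...]
0.69 [0.494 0.283 0.073] [[173. 138.]]
pot 0.95 [ 0.562 -0.036  0.072] [[263. 184.]]
pot 0.73 [ 0.557 -0.167  0.07 ] [[298. 213.]]
bottle 0.77 [ 0.52  -0.32   0.073] [[336. 260.]]
carton 0.91 [0.339 0.29  0.082] [[124. 157.]]
carton 0.63 [0.495 0.281 0.072] [[174. 138.]]
carton 0.3 [ 0.563 -0.005  0.023] [[255. 190.]]
strip_box 0.57 [0.75  0.085 0.021] [[280. 147.]]
tape 0.69 [0.72  0.291 0.022] [[231. 121.]]
tape 0.64 [ 0.41  -0.12   0.014] [[241. 247.]]
tape 0.17 [ 0.56  -0.002  0.023] [[254. 190.]]
glue_pen 0.9 [ 0.688 -0.274  0.018] [[361. 224.]]
cutter 0.89 [ 0.412 -0.12   0.01 ] [[241. 248.]]
cutter 0.27 [0.718 0.29  0.02 ] [[231. 122.]]
marker 0.72 [ 0.777 -0.128  0.051] [[341. 170.]]
```

Run:
```python
import cv2
a=cv2.imread("pics/top0.png")[90:290,90:400]; cv2.imwrite("pics/a.png",cv2.resize(a,None,fx=2.55,fy=2.55,interpolation=cv2.INTER_CUBIC))
b=cv2.imread("pics/side0.png"); cv2.imwrite("pics/b.png",cv2.resize(b,None,fx=1.5,fy=1.5))
```

```text
(no output)
```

View pics/a.png

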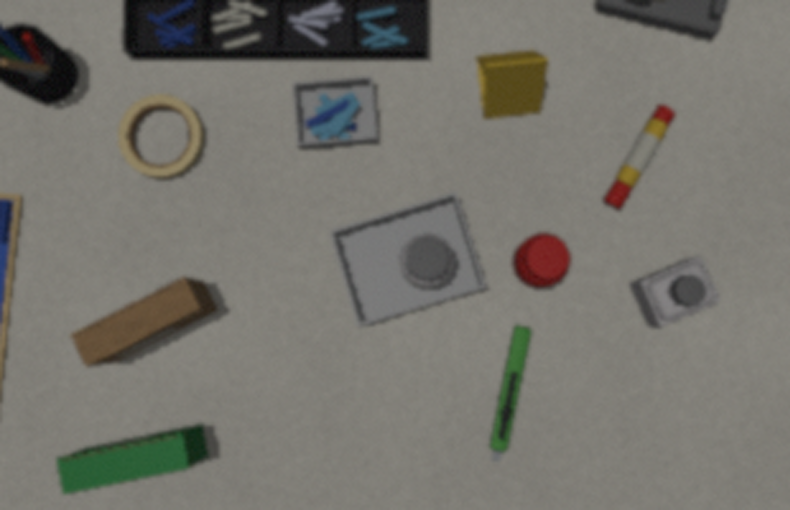

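View pics/b.png

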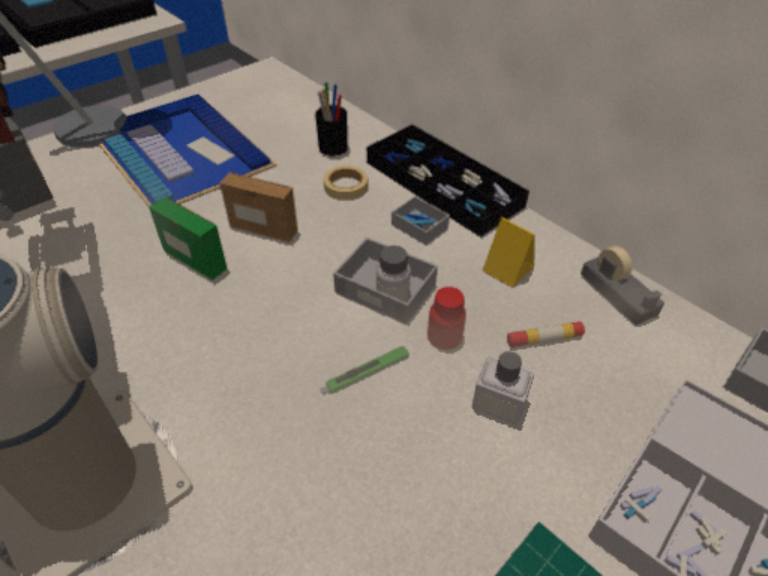

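Top crop: the white pot with grey lid is in the tray at crop (429,262). Its look-alike is the red pot at (543,260). The brown carton is at (145,322), with the green look-alike at (132,460). There is one bottle, at (675,292). I choose the white pot, the brown carton and the bottle, and fit their outlines next.

```bash
cat > fit.py <<'E'
from h import *
import pickle
from scipy.optimize import minimize
from scipy.ndimage import map_coordinates
def box(a,b,z0,z1): return np.array([[x,y,z] for x in(-a/2,a/2) for y in(-b/2,b/2) for z in(z0,z1)])
def cyl(r,z0,z1): 
    t=np.linspace(0,2*np.pi,48,endpoint=False); return np.vstack([np.c_[r*np.cos(t),r*np.sin(t),0*t+z] for z in(z0,z1)])
def rect(a,b,z): return np.array([[-a/2,-b/2,z],[a/2,-b/2,z],[a/2,b/2,z],[-a/2,b/2,z]])
MOD={"tray":[box(.116,.155,0,.05),rect(.116,.155,.05)],"pot":[cyl(.024,.074,.102)],"bottle":[cyl(.017,.083,.115),box(.058,.076,0,.074)],
 "carton":[box(.04,.14,0,.112),rect(.04,.14,.112)],"red":[cyl(.024,.074,.102)]}
def grads(p):
    g=cv2.GaussianBlur(p["image"].astype(np.float32),(0,0),1.0); 
    return [np.stack([cv2.Sobel(g[...,c],cv2.CV_32F,dx,1-dx,scale=.125) for c in range(3)]) for dx in(1,0)]
def world(M,q,z0): 
    c,s=np.cos(q[2]),np.sin(q[2]); return M@np.array([[c,-s,0],[s,c,0],[0,0,1]]).T+[q[0],q[1],z0]
def hull(p,M,q,z0): return cv2.convexHull(proj(p,world(M,q,z0)).astype(np.float32))[:,0]
def score(pics,G,name,q,z0):
    tot=0
    for p,(gx,gy) in zip(pics,G):
        for M in MOD[name]:
            h=hull(p,M,q,z0); n=np.roll(h,-1,0)-h; L=np.linalg.norm(n,axis=1)
            P=[];N=[]
            for a,d,l in zip(h,n,L):
                k=max(2,int(l*2)); t=(np.arange(k)+.5)/k; P.append(a+t[:,None]*d); N.append(np.repeat([[d[1]/l,-d[0]/l]],k,0))
            P=np.vstack(P);N=np.vstack(N); c=[P[:,1],P[:,0]]
            v=sum((map_coordinates(gx[i],c,order=1)*N[:,0]+map_coordinates(gy[i],c,order=1)*N[:,1])**2 for i in range(3))
            tot+=np.minimum(np.sqrt(v),12).mean()
    return tot
def fit(pics,name,q0,z0=0,dyaw=.15):
    G=[grads(p) for p in pics]; f=lambda q:-score(pics,G,name,[q[0],q[1],q[2]/10],z0)
    best=None; r=np.random.default_rng(0)
    for k in range(14):
        s=np.array([q0[0],q0[1],q0[2]*10])+(r.uniform(-1,1,3)*[.012,.012,dyaw*10] if k else 0)
        o=minimize(f,s,method="Nelder-Mead",options=dict(initial_simplex=s+np.vstack([[0,0,0],np.diag([.006,.006,.6])]),xatol=1e-4,fatol=1e-3))
        if best is None or o.fun<best.fun: best=o
    return np.array([best.x[0],best.x[1],best.x[2]/10]),-best.fun
E
python3 - <<'E'
from fit import *
ps=[pickle.load(open(f"{n}0.pkl","rb")) for n in("top","side")]
cr=lambda l:np.array(l)/2.55+90
t=unproj(ps[0],cr([(335,233),(455,198),(487,288),(364,325)]),.05); print(t.round(3))
q0={"tray":[*t.mean(0)[:2],.28],"pot":[.569,-.018,0],"bottle":[.535,-.293,.25],"carton":[.5,.294,0],"red":[.57,-.149,0]}
d=unproj(ps[0],cr([(80,348),(195,292)]),.112); q0["carton"]=[*d.mean(0)[:2],np.arctan2(*( (d[0]-d[1])[[0,1]]*[-1,1]))]
vis=[cv2.resize(p["image"],None,fx=4,fy=4,interpolation=cv2.INTER_CUBIC) for p in ps]
res={}
for n in q0:
    z=.004 if n=="pot" else 0
    r=[fit(s,n,q0[n],z) for s in (ps,ps[:1],ps[1:])]
    res[n]=r[0][0]
    print(n,[(a[:2].round(4),round(np.degrees(a[2]),1),round(b,1)) for a,b in r])
    for v,p in zip(vis,ps):
        for M in MOD[n]: cv2.polylines(v,[np.int32(hull(p,M,r[0][0],z)*4+2)],True,(0,255,255),1)
pickle.dump(res,open("res.pkl","wb"))
a=vis[0][600:960,440:1480]; b=vis[1][480:1140,380:1440]
cv2.imwrite("pics/c.png",np.vstack([cv2.resize(a,(660,228)),cv2.resize(b,(600,372)).copy() if 0 else cv2.copyMakeBorder(cv2.resize(b,(597,372)),0,0,0,63,0)]))
E
```

```text
[[ 0.602  0.084  0.05 ]
 [ 0.644 -0.055  0.05 ]
 [ 0.54  -0.092  0.05 ]
 [ 0.496  0.05   0.05 ]]
tray [(array([ 0.5715, -0.0006]), np.float64(17.5), np.float64(44.5)), (array([ 0.5704, -0.0013]), np.float64(17.2), np.float64(23.5)), (array([0.5776, 0.0026]), np.float64(17.7), np.float64(23.7))]
pot [(array([ 0.5752, -0.0189]), np.float64(2.2), np.float64(19.5)), (array([ 0.5734, -0.019 ]), np.float64(11.1), np.float64(8.6)), (array([ 0.5793, -0.0161]), np.float64(6.9), np.float64(11.0))]
bottle [(array([ 0.5372, -0.3079]), np.float64(25.5), np.float64(44.1)), (array([ 0.5374, -0.3066]), np.float64(23.4), np.float64(22.0)), (array([ 0.5343, -0.3094]), np.float64(26.6), np.float64(22.5))]
carton [(array([0.5007, 0.2982]), np.float64(27.5), np.float64(47.3)), (array([0.4996, 0.2976]), np.float64(27.8), np.float64(23.7)), (array([0.5  , 0.304]), np.float64(24.7), np.float64(23.7))]
red [(array([ 0.5751, -0.1566]), np.float64(-4.5), np.float64(21.7)), (array([ 0.5699, -0.1494]), np.float64(2.3), np.float64(12.0)), (array([ 0.5746, -0.155 ]), np.float64(-6.0), np.float64(10.9))]
```

View pics/c.png

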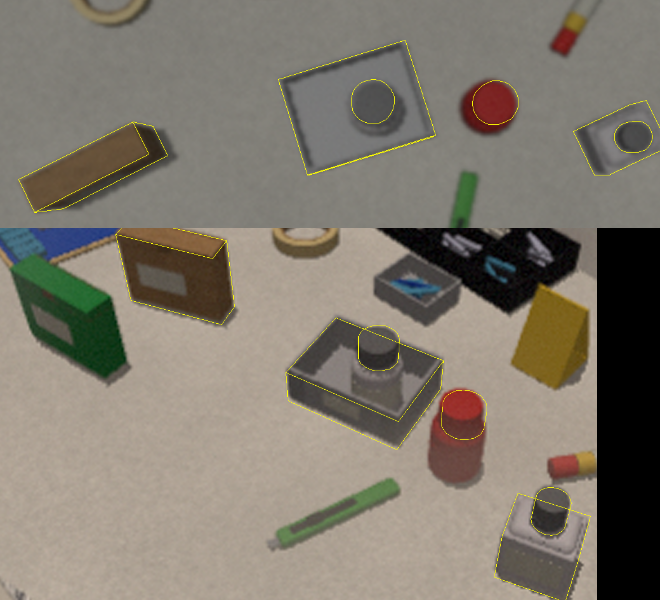

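The outlines sit well on both pictures. In the tray's frame the pot is near (-2,-19) mm. Layout in tray x',y' (mm): carton (+32.5, 0), pot (-21.5, -41), bottle (-21.5, +33.5).

```bash
cat > go.py <<'E'
# usage: go.py x y z jaw_deg  -> deltas in tool axes
import sys; from h import *
from scipy.spatial.transform import Rotation as Q
np.set_printoptions(precision=2,suppress=True)
s=ctrl.observe(); R=Q.from_euler('xyz',s["tool_rot"]).as_matrix()
print("t",round(s["clock"],2),"pos",s["eef_pos"]*1000,"jaw",round(np.degrees(np.arctan2(R[1,1],R[0,1])),2),"xdown",R[:,0],"j",s["joints"],"w",round(s["grip_width"]*1000,1),"F",s["wrist_force"])
def go(x,y,z,jaw):
    T=np.array([x,y,z]); 
    for k in(0,180):
        a=np.radians(jaw+k); X=np.array([0,0,-1.]);Y=np.array([np.cos(a),np.sin(a),0]); G=np.c_[X,Y,np.cross(X,Y)]
        rv=np.degrees(Q.from_matrix(R.T@G).as_rotvec()); j1=np.arctan2(y,x)-s["joints"][0]
        print("shift",(R.T@(T-s["eef_pos"]))*1000,"turn",rv,"j6~",round(s["joints"][5]+np.radians(rv[0])+j1,2))
a=list(map(float,sys.argv[1:]))
for i in range(0,len(a),4): go(*a[i:i+4])
E
python3 go.py .575 -.0185 .15 107.5 .575 -.0185 .082 107.5
```

```text
t 1.0 pos [188.74 595.81 188.09] jaw 72.42 xdown [-0.  0. -1.] j [ 1.24  0.42  1.63  0.    1.09 -0.02] w 88.0 F [-0.62 -0.65  0.58]
shift [  38.07 -468.93  553.79] turn [-35.08  -0.    -0.  ] j6~ -1.91
shift [  38.07 -468.93  553.79] turn [144.92  -0.     0.  ] j6~ 1.23
shift [ 106.07 -468.93  553.79] turn [-35.08  -0.    -0.  ] j6~ -1.91
shift [ 106.07 -468.93  553.79] turn [144.92  -0.     0.  ] j6~ 1.23
```

Call:
{"fn": "send_rows", "kwargs": {"deltas": [[1,38,-469,554,55,0,0],[1,38,-469,554,55,0,0],[1,38,-469,554,55,0,0],[1,38,-469,554,55,0,0],[1,38,-469,554,55,0,0],[1,38,-469,554,55,0,0],[1,38,-469,554,55,0,0],[1,38,-469,554,55,0,0],[1,38,-469,554,55,0,0],[1,38,-469,554,55,0,0],[1,38,-469,554,55,0,0],[1,38,-469,554,55,0,0],[1,38,-469,554,55,0,0],[1,38,-469,554,55,0,0],[1,38,-469,554,55,0,0],[1,38,-469,554,55,0,0]]}}

```text
clock: 3.0
eef_pos: [0.5749, -0.0176, 0.1503]
tool_rot: [1.898, 1.571, 0.633]
wrist_force: [-0.2, -0.2, 0.7]
grip_width: 0.0877
```

```bash
python3 go.py .575 -.0185 .082 17.5
python3 - <<'E'
from h import *
ims=[]
for n in("top","side"):
    p=imaging.get_image(n); u,v=proj(p,[.57,0,.1])[0].astype(int); ims.append(cv2.resize(p["image"][v-60:v+60,u-65:u+65],None,fx=3,fy=3))
cv2.imwrite("pics/d.png",np.hstack(ims))
E
```

```text
t 3.0 pos [574.86 -17.58 150.28] jaw 17.51 xdown [ 0.  0. -1.] j [-0.05  0.4   1.77  0.    0.97 -0.36] w 87.7 F [-0.16 -0.2   0.72]
shift [68.28 -0.15  0.92] turn [ 0.01 -0.   -0.01] j6~ -0.34
shift [68.28 -0.15  0.92] turn [-179.99    0.01   -0.  ] j6~ -3.48
```

View pics/d.png

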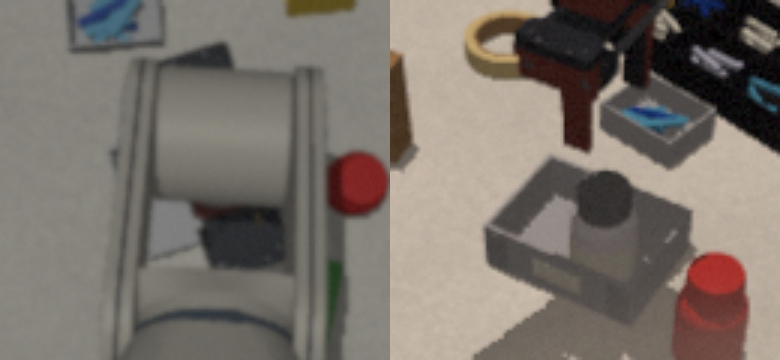

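Side view: the fingers straddle the pot lid at crop (605,195) with nothing in the way, so I go down and close.

Call:
{"fn": "send_rows", "kwargs": {"deltas": [[1,30,0,1,0,0,0],[1,55,0,1,0,0,0],[1,68,0,1,0,0,0],[1,68,0,1,0,0,0],[0.0,68,0,1,0,0,0],[-0.3,68,0,1,0,0,0],[-0.5,68,0,1,0,0,0],[-0.5,68,0,1,0,0,0],[-0.5,68,0,1,0,0,0]]}}

```text
clock: 4.22
eef_pos: [0.5755, -0.0196, 0.0822]
tool_rot: [1.132, 1.571, -0.135]
wrist_force: [0.2, -0.1, -0.3]
grip_width: 0.0411
```

```bash
python3 - <<'E'
from fit import *
ps=[imaging.get_image("side")]
pickle.dump(ps,open("s1.pkl","wb"))
print(fit(ps,"tray",[.5776,.0026,.305]))
E
python3 go.py .575 -.0185 .082 17.5
```

```text
(array([0.57741823, 0.004504  , 0.3136174 ]), np.float64(21.05708885192871))
t 4.28 pos [575.56 -19.6   82.17] jaw 17.42 xdown [ 0. -0. -1.] j [-0.05  0.49  1.81 -0.    0.84 -0.36] w 37.4 F [-0.66  0.34 -0.27]
shift [ 0.17 -0.21 -1.21] turn [-0.08  0.   -0.01] j6~ -0.34
shift [ 0.17 -0.21 -1.21] turn [179.92  -0.01  -0.01] j6~ 2.8
```

Run:
```python
from h import *
p=imaging.get_image("side"); im=p["image"].copy()
u,v=proj(p,[.57,0,.1])[0].astype(int)
q=proj(p,[[.5756,-.0196,.0822],[.5756,-.0196,.1012]]); print(q)
for a in q: cv2.circle(im,tuple(int(round(x)) for x in a),1,(0,255,255),-1)
cv2.imwrite("pics/e.png",cv2.resize(im[v-50:v+50,u-60:u+60],None,fx=5,fy=5,interpolation=cv2.INTER_CUBIC))
print(ctrl.observe()["grip_width"])
```

```text
[[262.78440658 175.44794388]
 [262.93287041 170.240215  ]]
0.03301750438245481
```

View pics/e.png

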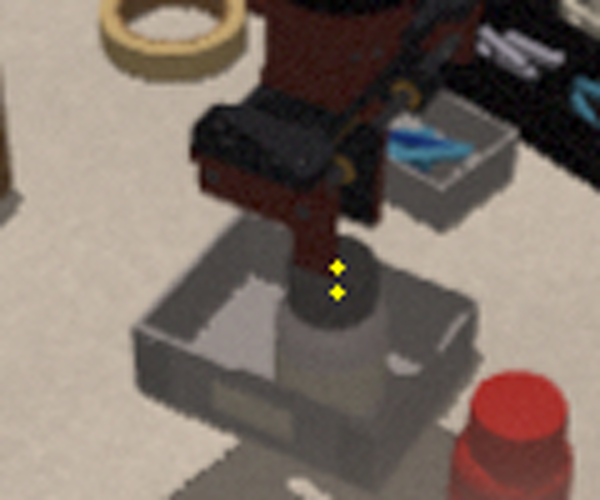

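Run:
```python
from fit import *
np.set_printoptions(precision=4,suppress=True)
p=imaging.get_image("side")
u,v=proj(p,[.57,0,.1])[0].astype(int); a=np.radians(17.5); c,s=np.cos(a),np.sin(a)
w=ctrl.observe()["grip_width"]; print(w,u,v)
for z in(.082,.101):
  for dx in(-w/2,-w/2-.0135,w/2,w/2+.0135):
    for dy in(-.01,.01): print(z,round(dx,4),dy,(proj(p,[.5756+c*dx-s*dy,-.0196+s*dx+c*dy,z])[0]-[u-60,v-50])*5)
print("pot",fit([p],"pot",[.579,-.016,0],.004))
print(p["xyz"],p["rotation"])
```

```text
0.029211285179277423 256 167
0.082 -0.0146 -0.01 [336.7583 315.691 ]
0.082 -0.0146 0.01 [303.9798 302.2157]
0.082 -0.0281 -0.01 [324.0696 331.2237]
0.082 -0.0281 0.01 [291.1165 317.5393]
0.082 0.0146 -0.01 [363.543  282.9032]
0.082 0.0146 0.01 [331.1362 269.8641]
0.082 0.0281 -0.01 [375.6218 268.1174]
0.082 0.0281 0.01 [343.3841 255.2726]
0.101 -0.0146 -0.01 [337.5462 289.652 ]
0.101 -0.0146 0.01 [304.3363 276.1742]
0.101 -0.0281 -0.01 [324.6963 305.1805]
0.101 -0.0281 0.01 [291.3073 291.491 ]
0.101 0.0146 -0.01 [364.6631 256.8822]
0.101 0.0146 0.01 [331.8344 243.8459]
0.101 0.0281 -0.01 [376.888  242.1086]
0.101 0.0281 0.01 [344.2328 229.2689]
pot (array([ 0.5705, -0.0195, -0.0168]), np.float64(11.088123321533203))
[ 0.0427 -0.5696  0.8157] [ 0.7795 -0.0106 -0.74  ]
```

Run:
```python
from fit import *
p=imaging.get_image("side"); np.set_printoptions(precision=1,suppress=True)
u,v=proj(p,[.57,0,.1])[0].astype(int); a=np.radians(17.5); c,s=np.cos(a),np.sin(a)
for z in(.15,.18):
  for dx in(-.044,-.0575,.044,.0575):
    for dy in(-.01,.01): print(z,dx,dy,(proj(p,[.5749+c*dx-s*dy,-.0176+s*dx+c*dy,z])[0]-[u-65,v-60])*3+[390,0])
im=p["image"]; q=(np.array(im[v-50:v+50,u-60:u+60])); cv2.imwrite("pics/f.png",cv2.resize(np.clip(q.astype(float)*2.2,0,255).astype(np.uint8),None,fx=6,fy=6,interpolation=cv2.INTER_CUBIC))
print(ctrl.observe()["grip_width"],ctrl.observe()["clock"])
```

```text
0.15 -0.044 -0.01 [589.  181.1]
0.15 -0.044 0.01 [568.2 172.8]
0.15 -0.0575 -0.01 [580.7 190.8]
0.15 -0.0575 0.01 [559.8 182.3]
0.15 0.044 -0.01 [639.8 122.1]
0.15 0.044 0.01 [619.7 114.6]
0.15 0.0575 -0.01 [647.1 113.6]
0.15 0.0575 0.01 [627.1 106.2]
0.18 -0.044 -0.01 [589.4 153.7]
0.18 -0.044 0.01 [568.1 145.4]
0.18 -0.0575 -0.01 [581.  163.3]
0.18 -0.0575 0.01 [559.5 154.8]
0.18 0.044 -0.01 [641.2  94.9]
0.18 0.044 0.01 [620.7  87.4]
0.18 0.0575 -0.01 [648.7  86.4]
0.18 0.0575 0.01 [628.3  79. ]
0.02543946761028294 4.425
```

View pics/f.png

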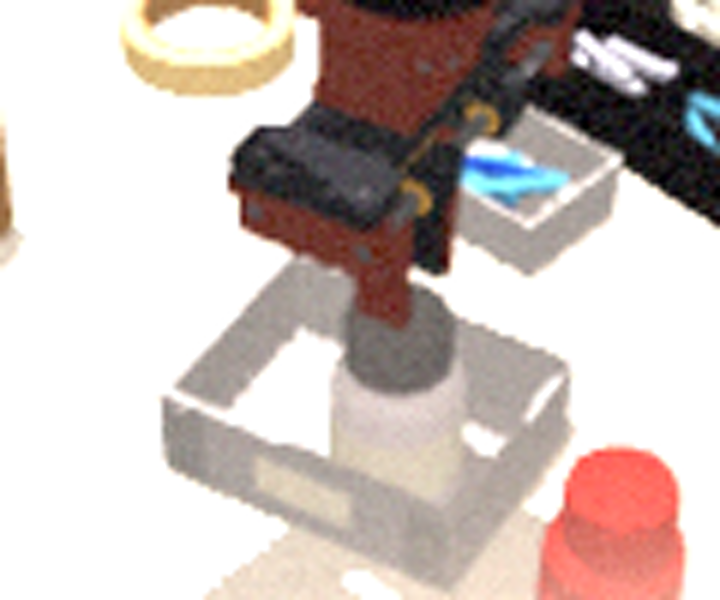

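The pictures show the finger tips about 30 mm higher than the reported TCP. In the last crop the near tip at (385,325) is level with the lid's top, the fingers closed on air above the lid, and the same 30 mm offset fits the earlier hover picture. I therefore allow for about 30 mm in z, open and go down 27 mm.

Call:
{"fn": "send_rows", "kwargs": {"deltas": [[0.8,0,0,0,0,0,0],[0.8,0,0,0,0,0,0],[0.8,0,0,0,0,0,0],[0.8,0,0,0,0,0,0],[0.8,0,0,0,0,0,0],[0.8,0,0,0,0,0,0],[0.8,0,0,0,0,0,0],[0.8,0,0,0,0,0,0]]}}

```text
clock: 5.42
eef_pos: [0.5755, -0.0196, 0.0821]
tool_rot: [1.17, 1.571, -0.096]
wrist_force: [0.4, -0.6, 0.7]
grip_width: 0.0792
```

```bash
python3 - <<'E'
from fit import *
np.set_printoptions(precision=4,suppress=True)
p=imaging.get_image("side"); print("pot side",fit([p],"pot",[.579,-.016,0],.004))
p0=pickle.load(open("side0.pkl","rb"))
# image shift of the pot body since start (template match)
u,v=proj(p,[.57,-.02,.05])[0].astype(int); T=p0["image"][v-8:v+14,u-18:u+22]
r=cv2.matchTemplate(p["image"],T,cv2.TM_CCOEFF_NORMED); print(cv2.minMaxLoc(r),u-18,v-8)
E
python3 go.py .575 -.0185 .055 17.5
```

```text
pot side (array([ 0.5705, -0.0193,  0.1178]), np.float64(10.109953880310059))
(-0.6006242632865906, 0.7374584674835205, (52, 258), (243, 176)) 243 177
t 5.47 pos [575.52 -19.55  82.08] jaw 17.42 xdown [ 0. -0. -1.] j [-0.05  0.49  1.81  0.    0.84 -0.36] w 79.0 F [-0.34 -0.43  0.81]
shift [27.08 -0.18 -1.16] turn [-0.08  0.   -0.  ] j6~ -0.34
shift [27.08 -0.18 -1.16] turn [179.92  -0.    -0.  ] j6~ 2.8
```

Call:
{"fn": "send_rows", "kwargs": {"deltas": [[0.8,9,0,-1,0,0,0],[0.8,18,0,-1,0,0,0],[0.8,24,0,-1,0,0,0],[0.8,27,0,-1,0,0,0],[-0.3,27,0,-1,0,0,0],[-0.3,27,0,-1,0,0,0],[-0.3,27,0,-1,0,0,0],[-0.3,27,0,-1,0,0,0],[-0.3,27,0,-1,0,0,0],[-0.3,27,0,-1,0,0,0],[-0.3,27,0,-1,0,0,0],[-0.3,27,0,-1,0,0,0]]}}

```text
clock: 6.98
eef_pos: [0.5751, -0.0187, 0.0552]
tool_rot: [-1.575, 1.571, -2.842]
wrist_force: [-3.2, -0.9, 5.1]
grip_width: 0.0475
```

Call:
{"fn": "send_rows", "kwargs": {"deltas": [[-0.3,-8,0,0,0,0,0],[-0.3,-10,0,0,0,0,0],[-0.3,-10,-10,11,0,0,0],[-0.3,-10,-19,22.5,0,0,0],[-0.3,-10,-19,22.5,0,0,0],[-0.3,-5,-19,22.5,0,0,0],[-0.3,-1,-19,22.5,0,0,0],[-0.3,0,-19,22.5,0,0,0],[-0.3,0,-19,22.5,0,0,0]]}}

```text
clock: 8.1
eef_pos: [0.5653, -0.0458, 0.0561]
tool_rot: [1.233, 1.568, -0.034]
wrist_force: [2.1, 2.2, 7.4]
grip_width: 0.0472
```

```bash
python3 go.py .575 -.0185 .055 17.5
```

```text
t 8.1 pos [565.25 -45.79  56.08] jaw 17.43 xdown [ 0. -0. -1.] j [-0.1   0.52  1.84  0.    0.77 -0.41] w 47.2 F [2.06 2.18 7.44]
shift [  1.11  17.47 -23.12] turn [-0.07  0.05 -0.15] j6~ -0.34
shift [  1.11  17.47 -23.12] turn [179.93  -0.24  -0.08] j6~ 2.8
```

Call:
{"fn": "send_rows", "kwargs": {"deltas": [[0.4,0,0,0,0,0,0],[0.4,0,0,0,0,0,0],[0.4,0,0,0,0,0,0],[0.6,-20,0,0,0,0,0],[0.8,-60,0,0,0,0,0],[1,-90,0,0,0,0,0],[1,-90,0,0,0,0,0]]}}

```text
clock: 8.98
eef_pos: [0.5652, -0.046, 0.1471]
tool_rot: [1.141, 1.567, -0.126]
wrist_force: [-0.6, 0.5, 0.1]
grip_width: 0.088
```

```bash
python3 go.py .5007 .2982 .14 27.5
```

```text
t 8.97 pos [565.15 -45.99 147.08] jaw 17.42 xdown [ 0. -0. -1.] j [-0.1   0.39  1.79 -0.    0.95 -0.41] w 88.0 F [-0.57  0.52  0.05]
shift [   6.67   41.53 -347.71] turn [-10.08   0.11  -0.19] j6~ 0.06
shift [   6.67   41.53 -347.71] turn [169.92  -0.29  -0.16] j6~ 3.2
```

Call:
{"fn": "send_rows", "kwargs": {"deltas": [[1,7,41,-348,-10,0,0],[1,7,41,-348,-10,0,0],[1,7,41,-348,-10,0,0],[1,7,41,-348,-10,0,0],[1,7,41,-348,-10,0,0],[1,7,41,-348,-10,0,0],[1,7,41,-348,-10,0,0],[1,7,41,-348,-10,0,0],[1,7,41,-348,-10,0,0]]}}

```text
clock: 10.1
eef_pos: [0.4987, 0.2971, 0.1376]
tool_rot: [-1.376, 1.57, -2.47]
wrist_force: [-0.6, 0.2, -0.0]
grip_width: 0.0875
```

```bash
cat > look.py <<'E'
from fit import *
import sys
np.set_printoptions(precision=1,suppress=True)
res=pickle.load(open("res.pkl","rb"))
def rel(names,guess,z=.004,dy=.1,cams=("top","side")):
    ps=[imaging.get_image(n) for n in cams]; out=[]
    for c,s in ([(("both"),ps)] if len(ps)>1 else [])+[(n,[p]) for n,p in zip(cams,ps)]:
        t,_=fit(s,"tray",res["tray"],0,.05)
        for n,g in zip(names,guess):
            a=t[2]; R=np.array([[np.cos(a),-np.sin(a)],[np.sin(a),np.cos(a)]])
            q0=[*(t[:2]+R@np.array(g[:2])/1000),a+np.radians(g[2])]
            q,f=fit(s,n,q0,z,dy); print(c,n,"tray-frame mm",R.T@(q[:2]-t[:2])*1000,"yaw",round(np.degrees(q[2]-a),1),"score",round(f,1),"tray",t[:2]*1000,round(np.degrees(a),1))
    return ps
E
python3 - <<'E'
from look import *
ps=rel(["pot"],[(-20,-41,0)])
ims=[]
for p in ps:
    u,v=proj(p,[.57,0,.08])[0].astype(int); ims.append(cv2.resize(p["image"][v-40:v+45,u-45:u+45],None,fx=4.4,fy=4.4,interpolation=cv2.INTER_CUBIC))
cv2.imwrite("pics/g.png",np.clip(np.hstack(ims)*1.5,0,255))
E
python3 go.py .5007 .2982 .055 27.5
```

```text
both pot tray-frame mm [-18.1 -34.7] yaw 3.8 score 18.7 tray [571.7  -0.1] 17.8
top pot tray-frame mm [-16.5 -34.6] yaw 4.9 score 8.5 tray [570.6  -1.2] 17.0
side pot tray-frame mm [-22.8 -35.6] yaw -3.2 score 10.2 tray [576.6   2.3] 16.8
t 10.2 pos [499.04 297.33 137.96] jaw 27.33 xdown [-0. -0. -1.] j [ 0.52  0.42  1.77 -0.    0.95  0.04] w 88.0 F [ 0.3   0.01 -0.15]
shift [82.96  1.9  -0.02] turn [-0.17  0.01  0.02] j6~ 0.06
shift [82.96  1.9  -0.02] turn [179.83   0.03  -0.01] j6~ 3.2[ WARN:0@29.600] global loadsave.cpp:1063 imwrite_ Unsupported depth image for selected encoder is fallbacked to CV_8U.
```

View pics/g.png

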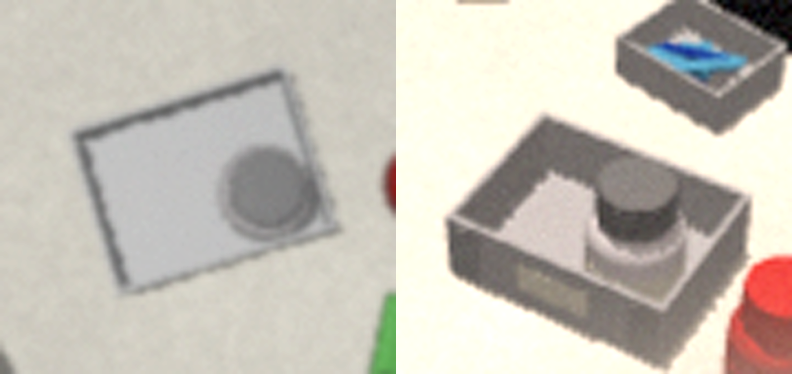

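```bash
cat >> fit.py <<'E'
MOD["potb"]=[cyl(.031,.0635,.064)]; MOD["pott"]=[cyl(.024,.1015,.102)]; MOD["pota"]=[cyl(.031,.02,.064),cyl(.024,.074,.102)]
E
python3 - <<'E'
from look import *
ps=rel(["potb","pott","pota"],[(-20,-39,0)]*3); pickle.dump(ps,open("s2.pkl","wb"))
q=[pickle.load(open(f"{n}0.pkl","rb")) for n in("top","side")]
for n in("potb","pott","pota"):
    for s in(q,q[:1],q[1:]): print("start",n,fit(s,n,[.575,-.019,0],.004)[0][:2]*1000)
E
```

```text
both potb tray-frame mm [-26.6 -39.8] yaw -2.1 score 19.6 tray [571.7  -0.1] 17.8
both pott tray-frame mm [-19.  -34.4] yaw -5.2 score 18.2 tray [571.7  -0.1] 17.8
both pota tray-frame mm [-20.7 -37. ] yaw -5.8 score 36.4 tray [571.7  -0.1] 17.8
top potb tray-frame mm [-22.8 -38.9] yaw -7.1 score 11.7 tray [570.7  -1.3] 17.0
top pott tray-frame mm [-14.5 -33.1] yaw 6.9 score 8.5 tray [570.7  -1.3] 17.0
top pota tray-frame mm [-18.6 -37. ] yaw 2.4 score 19.3 tray [570.7  -1.3] 17.0
side potb tray-frame mm [-24.4 -51.5] yaw 7.7 score 8.6 tray [576.7   2.3] 16.8
side pott tray-frame mm [-21.9 -34.7] yaw 11.8 score 9.8 tray [576.7   2.3] 16.8
side pota tray-frame mm [-26.5 -36.5] yaw -4.3 score 17.6 tray [576.7   2.3] 16.8
start potb [566.4 -24.6]
start potb [567.6 -25.1]
start potb [589.8   1.5]
start pott [574.7 -18. ]
start pott [572.7 -18.6]
start pott [577.5 -17.1]
start pota [571.6 -22.9]
start pota [570.7 -22.4]
start pota [572.4 -22.6]
```

Run:
```python
from fit import *
ps=pickle.load(open("s2.pkl","rb")); p0=[pickle.load(open(f"{n}0.pkl","rb")) for n in("top","side")]
ps=[imaging.get_image("top"),ps[1]] if 0 else ps
a=np.radians(17.5);R=np.array([[np.cos(a),-np.sin(a)],[np.sin(a),np.cos(a)]]);t=np.array([.571,-.001])
def prof(p,x,y,z):
    w=np.c_[(R@np.array([x,y])/1000).T+t,0*x+z]; q=proj(p,w); g=p["image"].astype(float).sum(2)/3
    return map_coordinates(g,[q[:,1],q[:,0]],order=1).round().astype(int)
for nm,p in(("now",ps[0]),("start",p0[0])):
    s=np.arange(-90,11,3.)
    print(nm,"along y', z=.07"); print(s.astype(int).tolist())
    for x in((-26,-20,-14) if nm=="now" else (-8,-2,4)): print(x,prof(p,0*s+x,s,.07).tolist())
    s=np.arange(-75,61,3.); print("along x'"); print(s.astype(int).tolist())
    for y in((-46,-40,-34) if nm=="now" else (-24,-18,-12)): print(y,prof(p,s,0*s+y,.07).tolist())
```

```text
now along y', z=.07
[-90, -87, -84, -81, -78, -75, -72, -69, -66, -63, -60, -57, -54, -51, -48, -45, -42, -39, -36, -33, -30, -27, -24, -21, -18, -15, -12, -9, -6, -3, 0, 3, 6, 9]
-26 [135, 135, 134, 133, 126, 115, 103, 84, 75, 75, 75, 80, 84, 85, 85, 85, 86, 87, 87, 86, 87, 88, 89, 88, 86, 89, 100, 105, 109, 118, 128, 130, 130, 129]
-20 [135, 135, 135, 131, 121, 107, 103, 85, 76, 77, 78, 83, 86, 85, 86, 86, 87, 86, 87, 88, 88, 87, 89, 89, 87, 84, 92, 103, 111, 123, 128, 129, 130, 130]
-14 [138, 136, 136, 134, 123, 111, 104, 90, 85, 83, 82, 84, 85, 85, 85, 87, 86, 87, 87, 87, 87, 88, 88, 88, 87, 89, 102, 110, 113, 121, 127, 129, 129, 130]
along x'
[-75, -72, -69, -66, -63, -60, -57, -54, -51, -48, -45, -42, -39, -36, -33, -30, -27, -24, -21, -18, -15, -12, -9, -6, -3, 0, 3, 6, 9, 12, 15, 18, 21, 24, 27, 30, 33, 36, 39, 42, 45, 48, 51, 54, 57, 60]
-46 [138, 138, 138, 138, 137, 127, 105, 102, 102, 91, 89, 83, 77, 83, 85, 85, 85, 86, 86, 86, 86, 86, 86, 84, 85, 84, 85, 90, 102, 118, 125, 128, 127, 126, 127, 129, 127, 128, 127, 126, 123, 106, 81, 82, 107, 126]
-40 [138, 138, 138, 138, 13
[... 1182 characters left out ...]
9, 12, 15, 18, 21, 24, 27, 30, 33, 36, 39, 42, 45, 48, 51, 54, 57, 60]
-24 [127, 127, 128, 127, 127, 121, 103, 104, 116, 119, 117, 97, 75, 77, 86, 76, 71, 77, 79, 81, 81, 80, 81, 81, 81, 81, 80, 80, 79, 80, 79, 80, 90, 105, 115, 118, 119, 119, 119, 119, 116, 99, 75, 76, 99, 117]
-18 [126, 127, 127, 128, 126, 115, 98, 101, 114, 119, 117, 105, 83, 78, 85, 77, 71, 77, 81, 82, 82, 82, 82, 81, 83, 82, 82, 79, 80, 80, 81, 81, 89, 105, 116, 119, 119, 120, 119, 119, 117, 104, 79, 78, 103, 119]
-12 [128, 129, 130, 130, 128, 121, 105, 105, 116, 120, 119, 116, 98, 86, 89, 90, 82, 78, 81, 82, 82, 83, 82, 82, 80, 79, 81, 81, 82, 80, 81, 86, 95, 107, 116, 119, 120, 120, 120, 119, 115, 97, 73, 73, 99, 118]
```

Top view: the pot stands upright but at about (-18.5,-36) in the tray, short of the goal because it slipped along the pads. I'll regrip it with the jaws along tray y and finish the shift before fetching the carton.

```bash
python3 go.py .5637 -.0407 .14 107.5
```

```text
t 10.3 pos [499.12 297.7  138.14] jaw 27.35 xdown [ 0. -0. -1.] j [ 0.52  0.42  1.77 -0.    0.95  0.04] w 87.7 F [-0.42  0.68 -0.21]
shift [ -1.84 -98.08 330.25] turn [-80.15   0.01  -0.  ] j6~ -1.95
shift [ -1.84 -98.08 330.25] turn [99.85 -0.   -0.01] j6~ 1.19
```

Call:
{"fn": "send_rows", "kwargs": {"deltas": [[1,-2,-98,330,100,0,0],[1,-2,-98,330,100,0,0],[1,-2,-98,330,100,0,0],[1,-2,-98,330,100,0,0],[1,-2,-98,330,100,0,0],[1,-2,-98,330,100,0,0],[1,-2,-98,330,100,0,0],[1,-2,-98,330,100,0,0],[1,-2,-98,330,100,0,0],[1,-2,-98,330,100,0,0],[1,-2,-98,330,100,0,0],[1,-2,-98,330,100,0,0]]}}

```text
clock: 11.8
eef_pos: [0.5637, -0.0397, 0.1402]
tool_rot: [2.831, 1.571, -0.006]
wrist_force: [0.3, 0.0, -0.2]
grip_width: 0.088
```

```bash
python3 go.py .5637 -.0407 .055 287.5
```

```text
t 11.8 pos [563.7  -39.71 140.15] jaw -72.53 xdown [ 0. -0. -1.] j [-0.09  0.4   1.8   0.    0.94  1.17] w 88.0 F [ 0.33  0.02 -0.21]
shift [85.15  0.94  0.31] turn [-0.03 -0.01 -0.  ] j6~ 1.19
shift [85.15  0.94  0.31] turn [179.97  -0.     0.01] j6~ 4.33
```

Call:
{"fn": "send_rows", "kwargs": {"deltas": [[1,40,1,0,0,0,0],[1,70,1,0,0,0,0],[1,82,1,0,0,0,0],[1,84,1,0,0,0,0],[-0.3,84,1,0,0,0,0],[-0.3,84,1,0,0,0,0],[-0.3,84,1,0,0,0,0],[-0.3,84,1,0,0,0,0],[-0.3,84,1,0,0,0,0],[-0.3,84,1,0,0,0,0],[-0.3,84,1,0,0,0,0],[-0.3,84,1,0,0,0,0],[-0.3,84,1,0,0,0,0]]}}

```text
clock: 13.42
eef_pos: [0.5643, -0.0405, 0.0563]
tool_rot: [2.86, 1.57, 0.022]
wrist_force: [-0.6, -0.1, 5.6]
grip_width: 0.0479
```

```bash
python3 go.py .5637 -.0407 .055 287.5
python3 - <<'E'
from look import *
rel(["pota"],[(-19,-37,0)],cams=("side",))
E
```

```text
t 13.43 pos [564.26 -40.47  56.34] jaw -72.58 xdown [ 0.  0. -1.] j [-0.09  0.52  1.84  0.    0.78  1.17] w 47.9 F [-0.58 -0.13  5.57]
shift [1.34 0.06 0.6 ] turn [-0.08 -0.02 -0.01] j6~ 1.19
shift [1.34 0.06 0.6 ] turn [179.92  -0.01   0.04] j6~ 4.33
side pota tray-frame mm [ -0.2 -19.8] yaw -6.8 score 15.9 tray [576.9   4.3] 17.3
```

Call:
{"fn": "send_rows", "kwargs": {"deltas": [[-0.3,-5,0,0,0,0,0],[-0.3,-8,0,0,0,0,0],[-0.3,-8,3,1,0,0,0],[-0.3,-8,5,2.5,0,0,0],[-0.3,-8,5,2.5,0,0,0],[-0.3,-4,5,2.5,0,0,0],[-0.3,-1,5,2.5,0,0,0],[-0.3,-1,5,2.5,0,0,0]]}}

```text
clock: 14.48
eef_pos: [0.5635, -0.0457, 0.0569]
tool_rot: [-3.007, 1.57, 0.439]
wrist_force: [2.3, 5.2, -1.9]
grip_width: 0.0473
```

```bash
python3 go.py .5637 -.0407 .055 287.5
```

```text
t 14.47 pos [563.53 -45.66  56.89] jaw -72.58 xdown [ 0.  0. -1.] j [-0.1   0.52  1.84  0.    0.78  1.16] w 47.3 F [ 2.29  5.15 -1.91]
shift [ 1.89 -4.68 -1.65] turn [-0.08 -0.04  0.01] j6~ 1.19
shift [ 1.89 -4.68 -1.65] turn [179.92   0.01   0.06] j6~ 4.33
```

Call:
{"fn": "send_rows", "kwargs": {"deltas": [[-0.3,1,-1,0,0,0,0],[0.4,1,-1,0,0,0,0],[0.4,1,-1,0,0,0,0],[0.4,1,-1,0,0,0,0],[0.6,-20,-1,0,0,0,0],[0.8,-60,-1,0,0,0,0],[1,-90,-1,0,0,0,0]]}}

```text
clock: 15.35
eef_pos: [0.5629, -0.0452, 0.1483]
tool_rot: [1.978, 1.57, -0.86]
wrist_force: [-0.0, 0.2, 0.3]
grip_width: 0.0857
```

```bash
python3 go.py .5007 .2982 .14 27.5
```

```text
t 15.35 pos [562.87 -45.22 148.32] jaw -72.58 xdown [ 0. -0. -1.] j [-0.1   0.39  1.8  -0.    0.96  1.17] w 85.7 F [-0.04  0.17  0.31]
shift [   8.22 -346.29  -43.49] turn [-100.08    0.01   -0.02] j6~ 0.06
shift [   8.22 -346.29  -43.49] turn [79.92 -0.02 -0.01] j6~ 3.2
```

Call:
{"fn": "send_rows", "kwargs": {"deltas": [[1,8,-346,-43,-100,0,0],[1,8,-346,-43,-100,0,0],[1,8,-346,-43,-100,0,0],[1,8,-346,-43,-100,0,0],[1,8,-346,-43,-100,0,0],[1,8,-346,-43,-100,0,0],[1,8,-346,-43,-100,0,0],[1,8,-346,-43,-100,0,0],[1,8,-346,-43,-100,0,0],[1,8,-346,-43,-100,0,0],[1,8,-346,-43,-100,0,0]]}}

```text
clock: 16.73
eef_pos: [0.5001, 0.2978, 0.1389]
tool_rot: [-1.217, 1.57, -2.31]
wrist_force: [0.9, 1.1, -0.3]
grip_width: 0.0877
```

```bash
python3 - <<'E'
from look import *
rel(["pota","pott"],[(-21,-41,0)]*2)
E
python3 go.py .5005 .298 .055 27.5
```

```text
both pota tray-frame mm [-20.7 -41.8] yaw -7.5 score 35.8 tray [571.7  -0. ] 17.9
both pott tray-frame mm [-19.7 -39.8] yaw 1.4 score 17.9 tray [571.7  -0. ] 17.9
top pota tray-frame mm [-19.  -41.9] yaw 0.4 score 20.0 tray [570.6  -1.3] 17.1
top pott tray-frame mm [-18.6 -40.4] yaw 1.3 score 8.5 tray [570.6  -1.3] 17.1
side pota tray-frame mm [-14.  -37.5] yaw 0.2 score 17.6 tray [576.5   2.3] 16.8
side pott tray-frame mm [-16.  -39.9] yaw 0.1 score 9.9 tray [576.5   2.3] 16.8
t 16.82 pos [500.19 297.81 138.97] jaw 27.34 xdown [-0. -0. -1.] j [ 0.52  0.42  1.76 -0.    0.96  0.04] w 87.9 F [ 0.17  0.04 -0.48]
shift [83.97  0.39 -0.03] turn [-0.16  0.01  0.02] j6~ 0.06
shift [83.97  0.39 -0.03] turn [179.84   0.03  -0.01] j6~ 3.2
```

Call:
{"fn": "send_rows", "kwargs": {"deltas": [[1,40,0.4,0,0,0,0],[1,70,0.4,0,0,0,0],[1,82,0.4,0,0,0,0],[1,84,0.4,0,0,0,0],[-0.5,84,0.4,0,0,0,0],[-0.5,84,0.4,0,0,0,0],[-0.5,84,0.4,0,0,0,0],[-0.5,84,0.4,0,0,0,0],[-0.5,84,0.4,0,0,0,0],[-0.5,84,0.4,0,0,0,0],[-0.5,84,0.4,0,0,0,0],[-0.5,84,0.4,0,0,0,0],[-0.5,84,0.4,0,0,0,0],[-0.5,84,0.4,0,0,0,0]]}}

```text
clock: 18.58
eef_pos: [0.5008, 0.2982, 0.0552]
tool_rot: [1.496, 1.571, 0.404]
wrist_force: [0.1, -0.1, 2.3]
grip_width: 0.0399
```

```bash
python3 - <<'E'
from fit import *
p=imaging.get_image("side"); print(fit([p],"carton",[.5,.3,.46]))
E
python3 go.py .5005 .298 .055 27.5
```

```text
(array([0.50411871, 0.29904989, 0.4274175 ]), np.float64(18.00091552734375))
t 18.62 pos [500.76 298.2   55.17] jaw 27.42 xdown [ 0.  0. -1.] j [ 0.52  0.54  1.8  -0.    0.79  0.04] w 39.6 F [0.76 0.39 2.29]
shift [ 0.17 -0.33  0.06] turn [-0.08  0.   -0.01] j6~ 0.06
shift [ 0.17 -0.33  0.06] turn [179.92  -0.02  -0.  ] j6~ 3.2
```

```bash
python3 go.py .6036 .0099 .175 17.5
```

```text
t 18.62 pos [500.76 298.2   55.17] jaw 27.42 xdown [ 0.  0. -1.] j [ 0.52  0.54  1.8  -0.    0.79  0.04] w 39.6 F [0.76 0.39 2.29]
shift [-119.83  -41.45  303.27] turn [ 9.92 -0.   -0.01] j6~ -0.29
shift [-119.83  -41.45  303.27] turn [-170.08    0.02   -0.  ] j6~ -3.43
```

Call:
{"fn": "send_rows", "kwargs": {"deltas": [[-0.5,-30,0,0,0,0,0],[-0.5,-75,0,0,0,0,0],[-0.5,-120,0,0,0,0,0],[-0.5,-120,-5,40,2,0,0],[-0.5,-120,-12,85,4,0,0],[-0.5,-120,-18,130,6,0,0],[-0.5,-120,-24,175,8,0,0],[-0.5,-120,-30,220,10,0,0],[-0.5,-120,-36,265,10,0,0],[-0.5,-120,-40,290,10,0,0],[-0.5,-120,-41.5,303,10,0,0],[-0.5,-120,-41.5,303,10,0,0],[-0.5,-120,-41.5,303,10,0,0]]}}

```text
clock: 20.25
eef_pos: [0.6028, 0.011, 0.1748]
tool_rot: [-2.218, 1.57, 2.799]
wrist_force: [-0.1, 1.0, -2.8]
grip_width: 0.04
```

```bash
python3 go.py .6036 .0099 .175 17.5
python3 - <<'E'
from look import *
ps=rel(["carton"],[(33,0,0)],z=.12,cams=("side",)); pickle.dump(ps,open("s3.pkl","wb"))
p=ps[0]; im=p["image"]; u,v=proj(p,[.59,0,.12])[0].astype(int)
# predicted carton where TCP says
im2=im.copy(); q=[.6036,.0099,np.radians(17.5)]
im4=cv2.resize(im,None,fx=4,fy=4,interpolation=cv2.INTER_CUBIC)
for M in MOD["carton"]: cv2.polylines(im4,[np.int32(hull(p,M,q,.12)*4+2)],True,(0,255,255),1)
cv2.imwrite("pics/h.png",im4[4*v-280:4*v+260,4*u-300:4*u+300])
E
```

```text
t 20.25 pos [602.83  11.05 174.84] jaw 17.47 xdown [-0.  0. -1.] j [-0.    0.41  1.69  0.    1.05 -0.31] w 40.0 F [-0.06  1.03 -2.79]
shift [-0.16  0.39  1.33] turn [-0.03 -0.03  0.04] j6~ -0.29
shift [-0.16  0.39  1.33] turn [179.97   0.06   0.04] j6~ 2.85
side carton tray-frame mm [32.4  0.8] yaw -3.6 score 17.7 tray [576.8   5.2] 17.7
```

View pics/h.png

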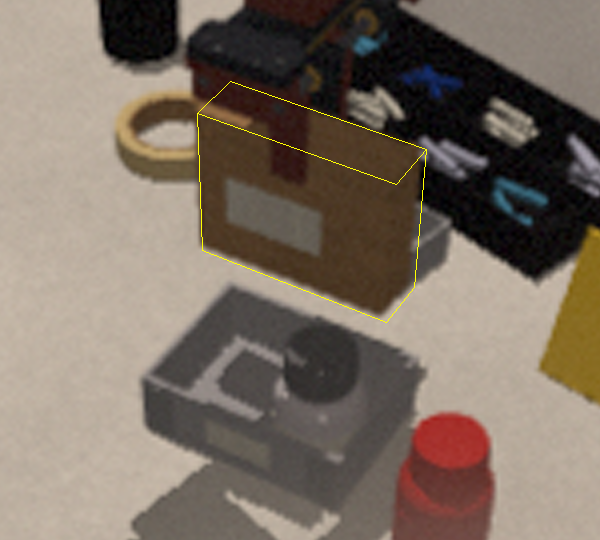

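Call:
{"fn": "send_rows", "kwargs": {"deltas": [[-0.5,25,0.3,1.2,0,0,0],[-0.5,45,0.3,1.2,0,0,0],[-0.5,60,0.3,1.2,0,0,0],[-0.5,70,0.3,1.2,0,0,0],[-0.5,78,0.3,1.2,0,0,0],[-0.5,82,0.3,1.2,0,0,0],[-0.5,82,0.3,1.2,0,0,0]]}}

```text
clock: 21.18
eef_pos: [0.6041, 0.009, 0.0931]
tool_rot: [1.135, 1.571, -0.132]
wrist_force: [0.4, -1.5, -1.9]
grip_width: 0.0396
```

Call:
{"fn": "send_rows", "kwargs": {"deltas": [[-0.5,12,0,0,0,0,0],[-0.5,22,0,0,0,0,0],[-0.5,29,0,0,0,0,0],[-0.5,33,0,0,0,0,0],[-0.5,34,0,0,0,0,0],[-0.5,34,0,0,0,0,0]]}}

```text
clock: 21.92
eef_pos: [0.6042, 0.009, 0.0592]
tool_rot: [1.044, 1.57, -0.223]
wrist_force: [-0.4, 1.0, -1.9]
grip_width: 0.04
```

```bash
python3 go.py .535 -.3079 .14 115.5
python3 - <<'E'
from look import *
rel(["carton"],[(33,0,0)],z=.004,cams=("side",))
E
```

```text
t 21.93 pos [604.17   9.01  59.23] jaw 17.43 xdown [ 0. -0. -1.] j [-0.    0.56  1.75 -0.    0.83 -0.31] w 40.0 F [-0.42  1.04 -1.95]
shift [ -80.77 -160.87  281.66] turn [-98.07   0.03  -0.01] j6~ -2.54
shift [ -80.77 -160.87  281.66] turn [81.93 -0.   -0.03] j6~ 0.6
side carton tray-frame mm [29.8 -8.4] yaw -2.1 score 15.2 tray [574.7   6.4] 18.8
```

Call:
{"fn": "send_rows", "kwargs": {"deltas": [[-0.5,1,0,0,0,0,0],[-0.5,1.5,0,0,0,0,0],[0.2,1.5,0,0,0,0,0],[0.3,1.5,0,0,0,0,0],[0.3,1.5,0,0,0,0,0],[0.3,-10,0,0,0,0,0],[0.5,-40,0,0,0,0,0],[0.8,-90,0,0,0,0,0],[0.8,-90,0,0,0,0,0]]}}

```text
clock: 23.1
eef_pos: [0.6072, 0.009, 0.1539]
tool_rot: [1.259, 1.562, -0.008]
wrist_force: [-0.1, -0.2, -1.0]
grip_width: 0.0785
```

```bash
python3 go.py .537 -.3075 .15 295.5
```

```text
t 23.1 pos [607.18   8.99 153.87] jaw 17.42 xdown [ 0.01 -0.   -1.  ] j [-0.    0.43  1.7  -0.    1.   -0.31] w 78.5 F [-0.08 -0.15 -1.03]
shift [   3.31 -161.73  280.96] turn [81.92 -0.2  -0.48] j6~ 0.61
shift [   3.31 -161.73  280.96] turn [-98.08   0.5   -0.21] j6~ -2.54
```

Call:
{"fn": "send_rows", "kwargs": {"deltas": [[1,3,-162,281,82,0,0],[1,3,-162,281,82,0,0],[1,3,-162,281,82,0,0],[1,3,-162,281,82,0,0],[1,3,-162,281,82,0,0],[1,3,-162,281,82,0,0],[1,3,-162,281,82,0,0],[1,3,-162,281,82,0,0],[1,3,-162,281,82,0,0],[1,3,-162,281,82,0,0]]}}

```text
clock: 24.35
eef_pos: [0.5334, -0.3074, 0.1458]
tool_rot: [-0.935, 1.57, 2.653]
wrist_force: [0.4, -0.6, -0.5]
grip_width: 0.0878
```

```bash
python3 - <<'E'
from look import *
ps=rel(["carton","pota"],[(33,-1,0),(-21,-41,0)]); pickle.dump(ps,open("s4.pkl","wb"))
ims=[]
for p in ps:
    u,v=proj(p,[.57,0,.08])[0].astype(int); ims.append(cv2.resize(p["image"][v-42:v+45,u-45:u+45],None,fx=4.4,fy=4.4,interpolation=cv2.INTER_CUBIC))
cv2.imwrite("pics/i.png",np.clip(np.hstack(ims)*1.6,0,255).astype(np.uint8))
E
python3 go.py .537 -.3075 .06 295.5
```

```text
both carton tray-frame mm [32.8 -3.8] yaw -0.7 score 46.5 tray [571.4   0.7] 18.1
both pota tray-frame mm [-18.6 -40.4] yaw 5.0 score 34.7 tray [571.4   0.7] 18.1
top carton tray-frame mm [35.2  2.1] yaw 0.7 score 23.9 tray [570.8  -2.1] 16.8
top pota tray-frame mm [-17.2 -41.3] yaw 1.6 score 17.4 tray [570.8  -2.1] 16.8
side carton tray-frame mm [28.7 -8.2] yaw -3.6 score 22.8 tray [573.2   4.2] 20.7
side pota tray-frame mm [-17.9 -38.8] yaw 4.4 score 18.6 tray [573.2   4.2] 20.7
t 24.45 pos [ 533.52 -307.4   145.96] jaw -64.48 xdown [-0.  0. -1.] j [-0.54  0.46  1.68 -0.    1.    0.58] w 87.8 F [ 0.56  0.44 -0.39]
shift [85.96  1.6  -3.11] turn [0.02 0.01 0.01] j6~ 0.61
shift [85.96  1.6  -3.11] turn [-179.98   -0.01    0.01] j6~ -2.54
```

View pics/i.png

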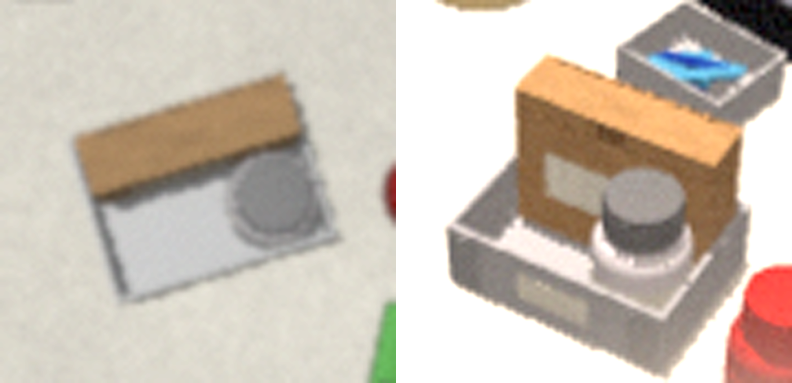

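Call:
{"fn": "send_rows", "kwargs": {"deltas": [[1,0,1.6,-3,0,0,0],[1,40,1.6,-3,0,0,0],[1,70,1.6,-3,0,0,0],[1,83,1.6,-3,0,0,0],[1,86,1.6,-3,0,0,0],[-0.6,86,1.6,-3,0,0,0],[-0.6,86,1.6,-3,0,0,0],[-0.6,86,1.6,-3,0,0,0],[-0.6,86,1.6,-3,0,0,0],[-0.6,86,1.6,-3,0,0,0],[-0.6,86,1.6,-3,0,0,0],[-0.6,86,1.6,-3,0,0,0],[-0.6,86,1.6,-3,0,0,0],[-0.6,86,1.6,-3,0,0,0],[-0.6,86,1.6,-3,0,0,0],[-0.6,86,1.6,-3,0,0,0]]}}

```text
clock: 26.45
eef_pos: [0.5369, -0.3077, 0.0601]
tool_rot: [-1.179, 1.571, 2.406]
wrist_force: [-0.8, 1.2, 1.2]
grip_width: 0.0333
```

```bash
python3 - <<'E'
from fit import *
p=imaging.get_image("side"); print(fit([p],"bottle",[.5343,-.3094,.46]))
E
python3 go.py .537 -.3075 .06 295.5
```

```text
(array([ 0.54014473, -0.30478562,  0.34729899]), np.float64(16.616436004638672))
t 26.5 pos [ 536.91 -307.7    60.08] jaw -64.58 xdown [-0.  0. -1.] j [-0.54  0.58  1.72  0.    0.85  0.59] w 33.5 F [-0.2   0.93  0.78]
shift [ 0.08 -0.14 -0.17] turn [-0.08  0.    0.01] j6~ 0.61
shift [ 0.08 -0.14 -0.17] turn [179.92   0.01  -0.01] j6~ 3.75
```

```bash
python3 go.py .5419 .0261 .185 287.5
```

```text
t 26.5 pos [ 536.91 -307.7    60.08] jaw -64.58 xdown [-0.  0. -1.] j [-0.54  0.58  1.72  0.    0.85  0.59] w 33.5 F [-0.2   0.93  0.78]
shift [-124.9  -299.35 -147.79] turn [7.92 0.   0.01] j6~ 1.31
shift [-124.9  -299.35 -147.79] turn [-172.08   -0.01    0.01] j6~ -1.83
```

Call:
{"fn": "send_rows", "kwargs": {"deltas": [[-0.6,-30,0,0,0,0,0],[-0.6,-80,0,0,0,0,0],[-0.6,-125,0,0,0,0,0],[-0.6,-125,-20,-10,1,0,0],[-0.6,-125,-55,-27,3,0,0],[-0.6,-125,-95,-47,5,0,0],[-0.6,-125,-140,-69,7,0,0],[-0.6,-125,-185,-91,8,0,0],[-0.6,-125,-225,-111,8,0,0],[-0.6,-125,-260,-128,8,0,0],[-0.6,-125,-285,-141,8,0,0],[-0.6,-125,-299,-148,8,0,0],[-0.6,-125,-299,-148,8,0,0],[-0.6,-125,-299,-148,8,0,0]]}}

```text
clock: 28.25
eef_pos: [0.5422, 0.025, 0.1849]
tool_rot: [0.733, 1.57, -2.105]
wrist_force: [-0.3, -0.1, -2.3]
grip_width: 0.0335
```

```bash
cat >> fit.py <<'E'
MOD["botb"]=[box(.058,.076,0,.074)]
E
python3 go.py .5419 .0261 .185 287.5
python3 - <<'E'
from look import *
ps=rel(["bottle","botb"],[(-20,34,0)]*2,z=.125,cams=("side",)); p=ps[0]; im=p["image"]; u,v=proj(p,[.56,0,.12])[0].astype(int)
q=[.5419,.0261,np.radians(17.5)]
im4=cv2.resize(im,None,fx=4,fy=4,interpolation=cv2.INTER_CUBIC)
for M in MOD["bottle"]: cv2.polylines(im4,[np.int32(hull(p,M,q,.125)*4+2)],True,(0,255,255),1)
cv2.imwrite("pics/j.png",np.clip(im4[4*v-280:4*v+260,4*u-300:4*u+300]*1.5,0,255).astype(np.uint8))
E
```

```text
t 28.25 pos [542.21  25.02 184.93] jaw -72.6 xdown [-0. -0. -1.] j [ 0.02  0.31  1.81 -0.    1.02  1.29] w 33.5 F [-0.3  -0.08 -2.28]
shift [-0.07 -1.12 -0.03] turn [-0.1   0.02 -0.02] j6~ 1.31
shift [-0.07 -1.12 -0.03] turn [179.9   -0.03  -0.03] j6~ 4.46
side bottle tray-frame mm [-23.9  28.7] yaw -3.7 score 18.4 tray [575.8   6.4] 18.6
side botb tray-frame mm [-23.8  28.8] yaw -3.5 score 9.1 tray [575.8   6.4] 18.6
```

View pics/j.png

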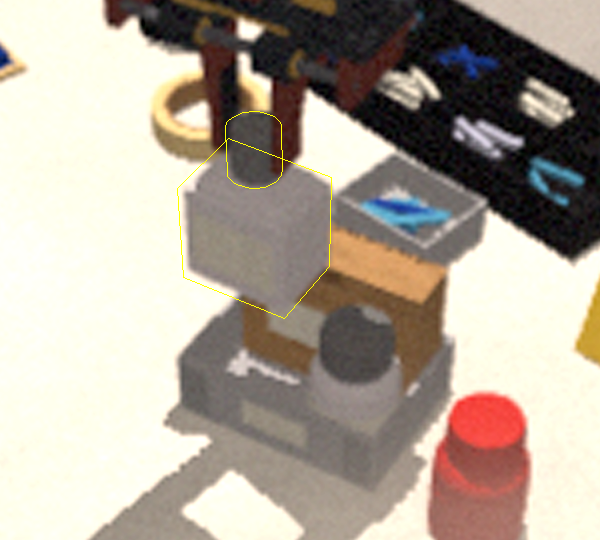

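Call:
{"fn": "send_rows", "kwargs": {"deltas": [[-0.6,25,0,-1,0,0,0],[-0.6,45,0,-1,0,0,0],[-0.6,60,0,-1,0,0,0],[-0.6,70,0,-1,0,0,0],[-0.6,80,0,-1,0,0,0],[-0.6,86,0,-1,0,0,0],[-0.6,86,0,-1,0,0,0]]}}

```text
clock: 29.18
eef_pos: [0.5431, 0.0262, 0.0988]
tool_rot: [-0.268, 1.57, -3.105]
wrist_force: [-0.6, -0.6, -2.3]
grip_width: 0.0335
```

Call:
{"fn": "send_rows", "kwargs": {"deltas": [[-0.6,12,0,0,0,0,0],[-0.6,22,0,0,0,0,0],[-0.6,29,0,0,0,0,0],[-0.6,33,0,0,0,0,0],[-0.6,35,0,0,0,0,0],[-0.6,35,0,0,0,0,0]]}}

```text
clock: 29.92
eef_pos: [0.5435, 0.0262, 0.0642]
tool_rot: [2.806, 1.57, -0.032]
wrist_force: [-0.1, -0.5, -2.4]
grip_width: 0.0334
```

Free to just above the floor, so I lower 1.5 mm more, release, lift and swing clear.

Call:
{"fn": "send_rows", "kwargs": {"deltas": [[-0.6,1,0,0,0,0,0],[-0.6,1.5,0,0,0,0,0],[-0.2,1.5,0,0,0,0,0],[-0.1,1.5,0,0,0,0,0],[-0.1,1.5,0,0,0,0,0],[-0.1,-15,0,0,0,0,0],[-0.1,-60,0,0,0,0,0],[0,-110,0,0,0,0,0],[0,-110,-50,0,0,0,0],[0,-110,-110,0,0,0,0],[0,-110,-170,0,0,0,0],[0,-110,-230,0,0,0,0],[0,-110,-290,0,0,0,0],[0,-110,-300,0,0,0,0],[0,-110,-300,0,0,0,0]]}}

```text
clock: 31.8
eef_pos: [0.4533, 0.3126, 0.1747]
tool_rot: [2.833, 1.57, -0.003]
wrist_force: [1.1, -0.5, 0.1]
grip_width: 0.0437
```

Run:
```python
from look import *
ps=rel(["carton","pota","bottle"],[(33,-1,0),(-21,-41,0),(-20,34,0)])
ims=[]
for p in ps:
    u,v=proj(p,[.57,0,.08])[0].astype(int); ims.append(cv2.resize(p["image"][v-42:v+45,u-45:u+45],None,fx=4.4,fy=4.4,interpolation=cv2.INTER_CUBIC))
cv2.imwrite("pics/k.png",np.clip(np.hstack(ims)*1.6,0,255).astype(np.uint8))
p0=[pickle.load(open(f"{n}0.pkl","rb")) for n in("top","side")]
# bystander change
for p,q in zip(ps,p0):
    for n,w in dict(red=[.573,-.152,.05],strip_box=[.75,.085,.02],tape=[.722,.295,.02],pen=[.694,-.274,.015],cutter=[.415,-.12,.01],marker=[.778,-.12,.05],green=[.34,.29,.08]).items():
        u,v=proj(p,w)[0].astype(int)
        if 12<u<500 and 12<v<372: print(n,cv2.phaseCorrelate(*[np.float32(cv2.cvtColor(x["image"],cv2.COLOR_BGR2GRAY)[v-22 if v>22 else 0:v+22,max(u-22,0):u+22]) for x in(q,p)]))
```

```text
both carton tray-frame mm [32.4  0.5] yaw -0.1 score 45.5 tray [573.7  -1.1] 16.2
both pota tray-frame mm [-21.4 -41.7] yaw 8.6 score 32.6 tray [573.7  -1.1] 16.2
both bottle tray-frame mm [-23.9  36.3] yaw 0.2 score 42.1 tray [573.7  -1.1] 16.2
top carton tray-frame mm [34.5  2.2] yaw -0.2 score 23.7 tray [572.1  -1.6] 16.4
top pota tray-frame mm [-19.8 -42.4] yaw 8.4 score 15.7 tray [572.1  -1.6] 16.4
top bottle tray-frame mm [-22.5  36.4] yaw -0.3 score 21.8 tray [572.1  -1.6] 16.4
side carton tray-frame mm [33.1  2.8] yaw 4.3 score 22.3 tray [575.4  -0.6] 14.9
side pota tray-frame mm [-14.6 -36.9] yaw 9.0 score 18.4 tray [575.4  -0.6] 14.9
side bottle tray-frame mm [-25.9  33.7] yaw 1.2 score 20.4 tray [575.4  -0.6] 14.9
red ((0.5211086564372813, 0.4737534316744565), 1.0285683866194737)
strip_box ((0.504226334757913, 0.541536987324033), 0.99740265528361)
tape ((0.4921477993810335, 0.5183888625686635), 1.0522114120295019)
pen ((0.5076350982118676, 0.5382776159298608), 1.033488729265001)
cutter ((0.5157093974809221, 0.5374064936104546), 1.0291218028245148)
marker ((0.4984881727053434, 0.47038828427906054), 1.016902557655617)
green ((0.8268522492035153, 0.27525233638648317), 0.48978457321355373)
red ((0.6655356301223527, 0.5991619841618459), 0.9653812434349531)
strip_box ((0.5942663352297188, 0.33221271970291966), 0.8595340436770592)
tape ((0.4372094230696959, 0.41378335168771585), 0.9679249407921309)
pen ((0.4793439206425383, 0.530466752707607), 0.6763034464989179)
cutter ((0.55310662580289, 0.476192389693356), 0.9950418993867474)
marker ((0.5172489795500113, 0.5844281747767646), 1.023677992997346)
green ((0.5275945249882454, 0.5918811135215094), 0.9680451588571808)
```

View pics/k.png

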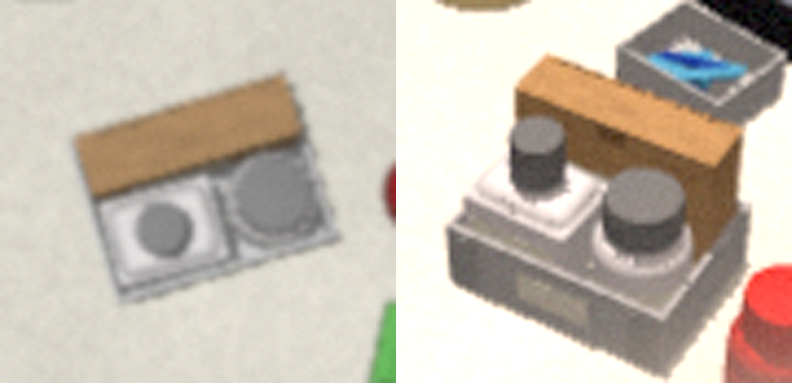

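```bash
python3 -c "
from station import hand_in; print(hand_in())"
```

```text
the job is handed in; nothing more can be done
None
```

The tray is packed and the job is handed in, with about 32 s used of the 66 s allowed. The pot went to one corner of the tray. The brown carton is along the far wall with its 140 mm along the tray's y, and the bottle is beside the pot with its 76 mm along y.

**Last checks:** The final top and side pictures show all three standing upright in the tray. The gripper had been opened and moved well away, with no lasting contact force. The bystanders I compared (strip box, tape, pen, cutter, marker, red pot, green carton) showed no shift beyond the method's constant half pixel. The exception is the green carton in the top view, where the match was weak; in the side view it matched well.

**What went wrong or disagreed:**
- **First pot grasp:** it closed on air. The pictures put the finger tips about 30 mm above the reported TCP, so I corrected every later grasp for that.
- **First pot shift:** it fell about 5 mm short. I regripped the pot and finished the move before fetching the carton.
- **Side camera:** when I fitted outlines on it alone, it differed from the top camera by several millimetres in world position. I used the combined fits and the gripper's own readings. Even the combined positions are only good to a few millimetres.

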